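Unlock the tall pantry box

TASK

Two wooden storage boxes on the worktop have locked lid catches; unlock the catch of the taller box. First slide its safety tab fully out, away from the latch, then lift the latch up and back until it stands up by itself, and let go, with the tab still out. Leave the low box's latch down.

Things in the scene. Friction and masses are not known exactly. Their poses are not given: they have to be found in the camera images.
- tall_box: Taller of two alike light wooden boxes, fixed: 170 mm deep (x), 200 wide (y), lid top at z = 100 mm (low box: 55). Origin: centre of underside; x from front (robot side) to back, y to the left, z up. All mm below are in this frame. On the lid a dark metal catch: a strap latch running front to back at y = 0, and a tab on its left. Each has an upright grip fin, 18 mm in x.
- tab (a joint): Tall box's safety tab, travel in m: 0 = locked; slides to +y; 0.022 = fully out at its stop; clears the strap at 0.011. Takes about 2 N, stays where left. Its flat tongue, 18 mm in x, lies across the strap at x = -25, z = 112 to 118, and keeps it down. Its grip fin, 14 mm in y, is centred at x = -25, y = 50 + travel, z = 118 to 143.
- latch (a joint): Tall box's latch, rad: 0 = flat, locked; grows as its front end lifts and swings back; 1.4 = stop, nearly upright. Hinge axis along y at x = 20, z = 108. Strap 14 mm wide, top z = 110.5 when flat, front nose at x = -92 bent down over the lid edge. Its grip fin, 16 mm in y, is centred at x = -65, y = 0, z = 110.5 to 138.5. Takes about 2 N at the fin, stays at any angle.
- low_latch (a joint): Latch of the low box (same footprint, lid top 55 mm high), rad: 0 = flat and locked. The same catch but with the tab on its right side (-y). To be left down.

How it is judged:
On the way, in this order (a step that is already met when the one before it is completed fails the run):
1. the tall box's safety tab is slid out (at least 15 of its 22 mm) while its latch still lies down (value of joint tab above 0.015 m and value of joint latch below 0.12 rad), for 0.2 s.
2. the tall box's latch is lifted at least 60 degrees, with the tab still out (value of joint latch above 1.05 rad and value of joint tab above 0.015 m), for 0.2 s.
At the end, for the whole second after the job is handed in: The tall box's latch stands lifted by at least 60 degrees (1.05 rad) and at rest, its safety tab is still out by at least 15 mm, and the low box's latch is down (under 0.12 rad) (all of step 2 and velocity of joint latch between -0.1 and 0.1 rad/s and value of joint low_latch below 0.12 rad); the robot touches nothing.
It fails at once if the tall box's latch is forced up past the tab that still locks it (value of joint latch above 0.15 rad and value of joint tab below 0.009 m).
It fails at once if the low box's latch is lifted (value of joint low_latch above 0.15 rad).
It also fails if it takes over 48 s, if anything falls off the work surface, if the arm or the gripper's body presses on something with over 40 N, if the wrist force passes 120 N, or if a joint passes its speed limit or range.

ROBOT

A 6-joint arm with a two-finger parallel gripper is mounted at the origin on a cart in front of the work surface, level with it; the furniture and walls round the work are solid. World frame = base frame: x ahead of the robot, y to its left, z up, the work surface at z = 0. Lengths are in m, angles in rad, forces in N, time in s.
With the tool pointing down it reaches from about 0.4 to 0.825 m from the base axis. Payload 7 kg.
Tool frame: the origin (TCP) lies on the centre line of the jaws, within the pads' length; the fingertips stand 22 mm ahead of it and the grasp point (between the pads) lies 3 mm ahead of it; z points along the fingers, y is the direction in which the jaws open and shut (so a half turn about z gives the same grasp; the last joint's range is limited). The gripper opens to 88 mm and grips with 3 to 60 N. Pads are 19 mm wide; open, the fingers measure 130 mm over their backs; the gripper's body (78 mm by 193 mm) begins 47 mm behind the grasp point.
Start: joints at [-1.016, 0.359, 0.012, 0, -1.224, -0.288], TCP at [0.178, -0.651, 0.228] pointing down, gripper open.
Joint ranges: [-3.07, 3.07], [-1.43, 2.12], [-1.02, 1.25], [-3.03, 1.67], [-3.05, -0], [-3.03, 3.03]. Speed limits (rad/s): [2.39, 2.39, 3.01, 3.14, 3.14, 3.14].

INTERFACE

Orientations are given as [roll, pitch, yaw] about the fixed x, y, z axes, in that order (R = Rz(yaw) Ry(pitch) Rx(roll)).
In Python, from station import arm gives the robot as it stands. The module is installed in compiled form; this text tells all that it offers.
- The arm moves only by the tool arm_command, never from a script. Its argument "motion" is a list of rows, each a list of 3 entries, a list of its own where there are three numbers: the shift along the tool's x, y, z in mm, then the turn, a rotation vector about the tool's x, y, z in degrees, then the opening, from 0 (shut) to 1 (fully open). In form: [[[tx, ty, tz], [wx, wy, wz], grip], ...]. A call has 1 to 20 rows; each row shifts and turns the commanded pose from where the row before left it, along the tool's axes as they then stand; what a row does not reach is not made up. A row lasts 1/12 s, in which the tool goes at most 41.7 mm and 7.16 degrees, less where a joint would pass 70% of its speed; a pose out of reach is approached as far as the arm can. A call is refused whole if a number of a shift passes 41.7 or a number of a turn 7.16, either way. A call with a gripper value outside its range is refused whole. The fingers move at their own pace and stop on an object; "newtons" is the grip in N (left out, the last holds). Time passes only in rows, so rows that do not move let the fingers close. It gives the time, the measured TCP pose, the force and the opening at its end, in the units of the state.
- arm.get_state(): the state, without advancing time (a new reading comes with each control period).
- arm.grab_frame(name): name is "scene" or "top" or "wrist"; returns the picture (480x640x3 uint8, red, green, blue); there is no depth.
- arm.camera_info(name): a dict with "fov_y" (degrees; the focal length in pixels is half the picture's height over the tangent of half this angle, whatever the lens; pixels are square), "cx", "cy" (the principal point, pixels), "view" (4x4, takes a point from world to camera coordinates); the wrist camera has in their place "tool_from_camera" (4x4, takes a point from camera to tool coordinates, whose origin is the TCP and whose axes are the flange's). Camera axes: x right, y down, z forward; pixel columns grow to the right and rows downward; lengths in m; the calibration is good to about 2 mm. A picture is of the moment at which its call begins: read the wrist's pose just before it. camera_info takes no time and is no camera call.
- arm.job_done(): hands the job in, once; it reports no verdict.
The state is a dict: "t": time; "q": joint angles; "qd": joint speeds; "joint_efforts": joint torques, N m; "eef_pos": TCP position; "ee_rot": TCP orientation; "force": force on the tool from outside, world axes, zero at the start; "moment": the same for the moment, N m; "width": finger opening in m.
Only numpy, scipy, OpenCV 4.12 (cv2) and the standard library are available. Lean on these libraries where they do the work, as an engineer would, in place of code of your own. Each camera call takes 0.05 s, during which the arm holds its last target. There are 200 camera calls.

## Working session

There is one attempt and no reset: what is moved stays moved. The work goes in short steps, Python scripts to look and compute and a tool call to move; the robot and the scene stay as the last step left them, time stands still between calls to the robot, and variables do not carry over. Pictures are saved under pics/ and viewed, on a budget of 10 in all, crops included, one or two more only if the job needs it, and the job is handed in when it is done.

Besides the shell and the picture viewer there is one more tool, called after ">>>" by a JSON object that holds its "op" and its "data". arm_command: Moves the arm, as the interface text tells. Its arguments: {"type":"object","properties":{"motion":{"type":"array","items":{"type":"array"}},"newtons":{"type":"number"}},"required":["motion"]}

```bash
mkdir -p pics; python3 - <<'E'
from station import arm
import cv2, numpy as np
np.set_printoptions(precision=4,suppress=True)
for n in ["scene","top"]:
    cv2.imwrite(f"pics/{n}0.png",arm.grab_frame(n)[:,:,::-1]); print(n,arm.camera_info(n))
print(arm.camera_info("wrist")); print(arm.get_state())
E
```

```text
scene {'fov_y': 51.93435690788404, 'cx': 316.94783287063285, 'cy': 242.42087922697806, 'view': array([[-0.899 , -0.4378,  0.0151,  0.4422],
       [-0.196 ,  0.3714, -0.9076,  0.1887],
       [ 0.3917, -0.8188, -0.4197,  0.8507],
       [ 0.    ,  0.    ,  0.    ,  1.    ]])}
top {'fov_y': 48.0230112470768, 'cx': 324.95208824033654, 'cy': 234.8080528434549, 'view': array([[-0.0121, -0.9998,  0.0159, -0.0013],
       [-0.997 ,  0.0108, -0.0769,  0.4942],
       [ 0.0767, -0.0167, -0.9969,  1.1708],
       [ 0.    ,  0.    ,  0.    ,  1.    ]])}
{'fov_y': 71.00825717058596, 'cx': 324.2695541367923, 'cy': 235.3812938550298, 'tool_from_camera': array([[ 0.    , -0.9607, -0.2777,  0.0754],
       [ 1.    , -0.0001,  0.0004,  0.0001],
       [-0.0004, -0.2777,  0.9607, -0.157 ],
       [ 0.    ,  0.    ,  0.    ,  1.    ]])}
{'t': 0.1, 'q': array([-1.0159,  0.3593,  0.0111, -0.0003, -1.2241, -0.2881]), 'qd': array([-0.0007, -0.0011, -0.0005,  0.0018, -0.0003, -0.0007]), 'joint_efforts': array([ -0.0014, -58.4164,  29.3754,   7.0156,   0.0102,  -0.0001]), 'eef_pos': array([ 0.1778, -0.6507,  0.2275]), 'ee_rot': array([ 3.1401, -0.0001, -2.8749]), 'force': array([-0.0475,  0.5427,  0.3328]), 'moment': array([ 0.0219, -0.0098, -0.0242]), 'width': 0.08739263147809222}
```

View pics/scene0.png

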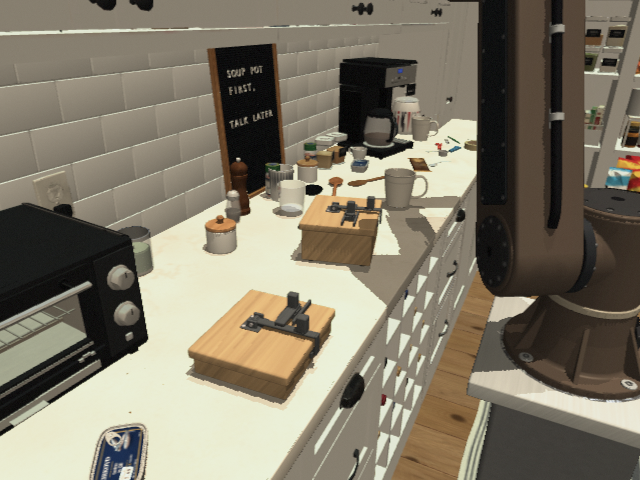

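View pics/top0.png

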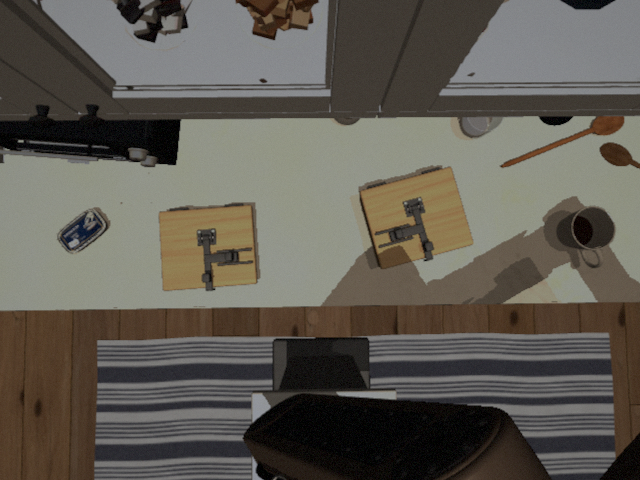

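The top view shows the tall box right of centre, lid corners at about (360,188), (450,168), (472,243), (382,268), with its strap from (413,203) to (428,258) and its tab fin on the left at (395,235). The low box is at (208,248) with its tab on the right. The scene view agrees: the tall box is the farther one, at (340,230).

```bash
cat > h.py <<'E'
import numpy as np, cv2
from station import arm
from scipy.spatial.transform import Rotation as R
np.set_printoptions(precision=4,suppress=True)
def ray(name,px,st=None):
    i=arm.camera_info(name); f=240/np.tan(np.radians(i["fov_y"]/2))
    d=np.array([(px[0]-i["cx"])/f,(px[1]-i["cy"])/f,1])
    if name=="wrist":
        T=np.eye(4); T[:3,:3]=R.from_euler("xyz",st["ee_rot"]).as_matrix(); T[:3,3]=st["eef_pos"]
        M=T@i["tool_from_camera"]
    else: M=np.linalg.inv(i["view"])
    return M[:3,3],M[:3,:3]@d
def onz(name,px,z,st=None):
    o,d=ray(name,px,st); return o+d*(z-o[2])/d[2]
E
python3 - <<'E'
from h import *
im=cv2.imread("pics/top0.png"); hsv=cv2.cvtColor(im,cv2.COLOR_BGR2HSV)
m=cv2.inRange(hsv,(8,70,90),(28,255,255)); m[:, :340]=0; m[:150]=0; m[280:]=0; m[:,485:]=0
m=cv2.morphologyEx(m,cv2.MORPH_OPEN,np.ones((3,3)))
c=max(cv2.findContours(m,0,2)[0],key=cv2.contourArea); h=cv2.convexHull(c)
P=np.array([onz("top",p[0],.1)[:2] for p in h]).astype(np.float32)
r=cv2.minAreaRect(P); print(r, cv2.boxPoints(r))
for n,p,z in [("hinge plate",(413,205),.108),("nose",(428,256),.11),("tabfin",(396,235),.143)]: print(n,onz("top",p,z))
print(np.linalg.inv(arm.camera_info("top")["view"])[:3,3])
E
```

```text
((0.5228601098060608, -0.19456788897514343), (0.16954687237739563, 0.1984480917453766), 14.61735725402832) [[ 0.4158 -0.1199]
 [ 0.4659 -0.312 ]
 [ 0.6299 -0.2692]
 [ 0.5798 -0.0772]]
hinge plate [ 0.5468 -0.1873  0.108 ]
nose [ 0.4415 -0.215   0.11  ]
tabfin [ 0.4827 -0.1457  0.143 ]
[0.4029 0.013  1.2052]
```

>>> {"op": "arm_command", "data": {"motion": [[[-10,10,-10],[0,0,0.7],1],[[-24,23,-15],[0,0,0],1],[[-24,23,0],[0,0,0],1],[[-24,23,0],[0,0,0],1],[[-24,23,0],[0,0,0],1],[[-24,23,0],[0,0,0],1],[[-24,23,0],[0,0,0],1],[[-24,23,0],[0,0,0],1],[[-24,23,0],[0,0,0],1],[[-24,23,0],[0,0,0],1],[[-24,23,0],[0,0,0],1],[[-24,23,0],[0,0,0],1],[[-24,23,0],[0,0,0],1],[[-24,23,0],[0,0,0],1],[[-24,23,0],[0,0,0],1],[[-24,23,0],[0,0,0],1],[[-24,23,0],[0,0,0],1],[[-20,18,0],[0,0,0],1],[[-10,8,0],[0,0,0],1],[[0,0,0],[0,0,0],1]]}}

```text
t: 1.77
eef_pos: [0.4875, -0.1514, 0.2529]
ee_rot: [3.141, -0.0, -2.884]
force: [-0.1, 0.4, -0.4]
width: 0.0878
```

```bash
python3 - <<'E'
from h import *
s=arm.get_state(); print(s)
cv2.imwrite("pics/w1.png",arm.grab_frame("wrist")[:,:,::-1]); np.save("s1.npy",s,allow_pickle=True)
E
```

```text
{'t': 1.7667, 'q': array([ 0.0839,  0.0697, -0.3051, -0.0002, -1.1965, -1.3973]), 'qd': array([-0.0436, -0.0144, -0.018 ,  0.003 , -0.0101,  0.0431]), 'joint_efforts': array([  1.2807, -34.5891,  29.2229,   6.8405,  -0.0348,  -0.4729]), 'eef_pos': array([ 0.4875, -0.1514,  0.2529]), 'ee_rot': array([ 3.1413, -0.0005, -2.8843]), 'force': array([-0.0909,  0.4186, -0.4086]), 'moment': array([-0.0122,  0.0281, -0.0028]), 'width': 0.08775558362296716}
```

View pics/w1.png

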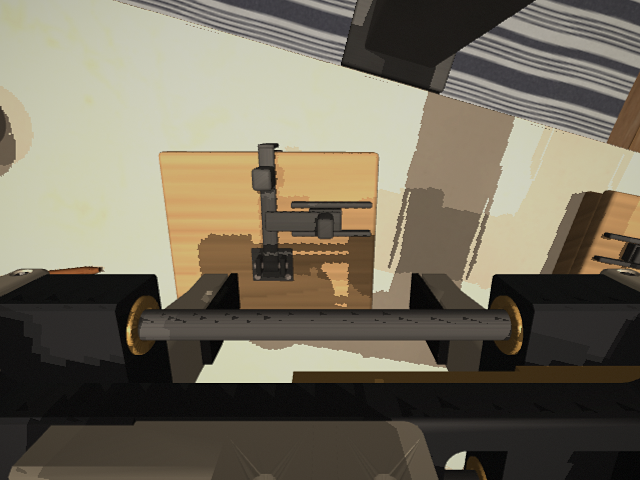

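```bash
python3 - <<'E'
from h import *
im=cv2.imread("pics/w1.png")[135:285,230:390]
im=np.clip(im.astype(float)*1.8,0,255).astype(np.uint8)
cv2.imwrite("pics/w1c.png",cv2.resize(im,(640,600),interpolation=cv2.INTER_CUBIC))
s=np.load("s1.npy",allow_pickle=True).item()
i=arm.camera_info("wrist");f=240/np.tan(np.radians(i["fov_y"]/2))
# predicted pixels of the model points
T=np.eye(4);T[:3,:3]=R.from_euler("xyz",s["ee_rot"]).as_matrix();T[:3,3]=s["eef_pos"]
M=np.linalg.inv(T@i["tool_from_camera"])
c,sn=np.cos(np.radians(14.6)),np.sin(np.radians(14.6))
for n,p in dict(tabtop=(-25,50,143),latchtop=(-65,0,138.5),hinge=(20,0,108),nose=(-92,0,110),FL=(-85,100,100),FR=(-85,-100,100)).items():
    w=np.array([.5229+(p[0]*c-p[1]*sn)/1e3,-.1946+(p[0]*sn+p[1]*c)/1e3,p[2]/1e3,1]); q=M@w
    print(n,w[:3],[(f*q[0]/q[2]+i["cx"]).round(1),(f*q[1]/q[2]+i["cy"]).round(1)])
E
```

```text
tabtop [ 0.4861 -0.1525  0.143 ] [np.float64(323.2), np.float64(231.4)]
latchtop [ 0.46   -0.211   0.1385] [np.float64(261.0), np.float64(181.8)]
hinge [ 0.5423 -0.1896  0.108 ] [np.float64(271.1), np.float64(266.8)]
nose [ 0.4339 -0.2178  0.11  ] [np.float64(265.4), np.float64(146.2)]
FL [ 0.4154 -0.1193  0.1   ] [np.float64(379.2), np.float64(154.3)]
FR [ 0.4659 -0.3128  0.1   ] [np.float64(156.0), np.float64(153.7)]
```

View pics/w1c.png

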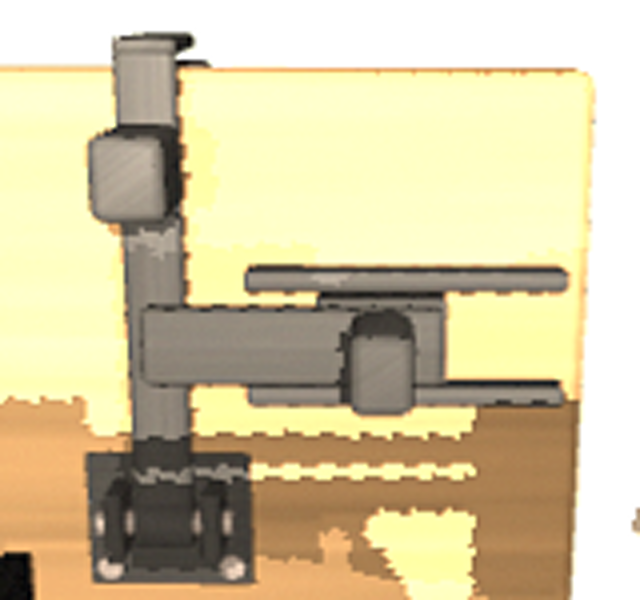

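The wrist view agrees with the top-view estimate to about 2 mm: tab fin top at (325,228), latch fin top at (262,179). I'll shift 3.5 mm along tool +x and go down on the tab fin.

>>> {"op": "arm_command", "data": {"motion": [[[3.5,0,20],[0,0,0],1],[[0,0,30],[0,0,0],1],[[0,0,25],[0,0,0],1],[[0,0,18],[0,0,0],1],[[0,0,10],[0,0,0],1],[[0,0,4],[0,0,0],1],[[0,0,0],[0,0,0],0],[[0,0,0],[0,0,0],0],[[0,0,0],[0,0,0],0],[[0,0,0],[0,0,0],0],[[0,0,0],[0,0,0],0],[[0,0,0],[0,0,0],0],[[0,0,0],[0,0,0],0],[[0,0,0],[0,0,0],0]], "newtons": 15}}

```text
t: 2.98
eef_pos: [0.4831, -0.1541, 0.1465]
ee_rot: [-3.142, 0.0, -2.887]
force: [-0.8, 0.7, 0.8]
width: 0.0396
```

>>> {"op": "arm_command", "data": {"motion": [[[0,0,0],[0,0,0],0],[[0,0,0],[0,0,0],0],[[0,0,0],[0,0,0],0],[[0,0,0],[0,0,0],0],[[0,0,0],[0,0,0],0],[[0,0,0],[0,0,0],0],[[0,0,0],[0,0,0],0],[[0,0,0],[0,0,0],0]]}}

```text
t: 3.65
eef_pos: [0.483, -0.1542, 0.1464]
ee_rot: [-3.142, 0.0, -2.887]
force: [0.5, 0.9, 0.6]
width: 0.0003
```

The jaws shut completely, so the fin isn't between them. I'll look.

```bash
python3 - <<'E'
from h import *
a=arm.grab_frame("wrist")[:,:,::-1]; b=arm.grab_frame("scene")[:,:,::-1]
b=cv2.resize(b[150:290,270:430],None,fx=3,fy=3,interpolation=cv2.INTER_CUBIC)
a=cv2.resize(a,(320,240)); p=np.zeros((420,320,3),np.uint8); p[:240]=a
cv2.imwrite("pics/c2.png",np.hstack([p,b]))
E
```

```text
(no output)
```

View pics/c2.png

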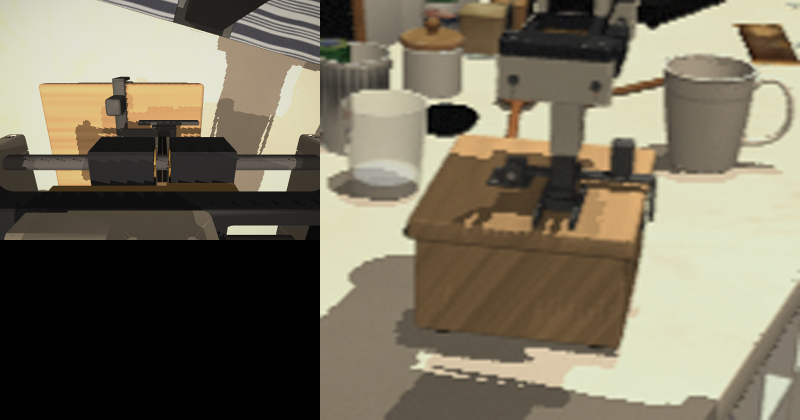

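```bash
python3 - <<'E'
from h import *
a=arm.grab_frame("wrist")[:,:,::-1]; print(arm.get_state()["width"])
a=np.clip(a[215:385,220:430]*1.5,0,255).astype(np.uint8)
cv2.imwrite("pics/c3.png",cv2.resize(a,None,fx=3,fy=3,interpolation=cv2.INTER_CUBIC))
E
```

```text
0.0007753944917344486
```

View pics/c3.png

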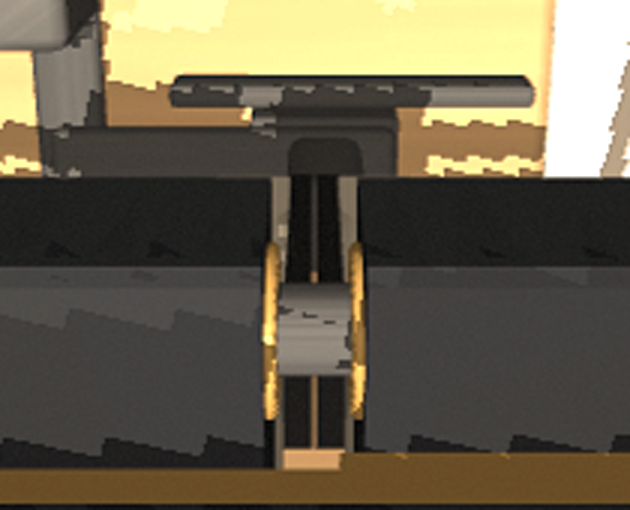

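```bash
python3 - <<'E'
from h import *
i=arm.camera_info("scene");f=240/np.tan(np.radians(i["fov_y"]/2))
def pr(w):
    q=i["view"]@np.r_[w,1]; return (f*q[:2]/q[2]+[i["cx"],i["cy"]]).round(1)
c,sn=np.cos(np.radians(14.6)),np.sin(np.radians(14.6))
def loc(p): return np.array([.5207+(p[0]*c-p[1]*sn)/1e3,-.1941+(p[0]*sn+p[1]*c)/1e3,p[2]/1e3])
for n,p in dict(tabtop=(-25,50,143),tabbase=(-25,50,118),latchtop=(-65,0,138.5),latchbase=(-65,0,110.5),hinge=(20,0,108),FL=(-85,100,100),FL0=(-85,100,0),BL=(85,100,100)).items(): print(n,pr(loc(p)))
e=arm.get_state()["eef_pos"]; print("tip",pr(e-[0,0,.022]),"tcp",pr(e))
s=cv2.imread("pics/scene0.png")[150:280,280:410]; b=arm.grab_frame("scene")[150:280,280:410,::-1]
o=np.hstack([cv2.resize(x,None,fx=3,fy=3,interpolation=cv2.INTER_CUBIC) for x in (s,b)])
cv2.imwrite("pics/c4.png",np.clip(o*1.5,0,255).astype(np.uint8))
E
```

```text
tabtop [350.8 201.2]
tabbase [350.3 211.6]
latchtop [370.7 197.3]
latchbase [370.  208.6]
hinge [334.2 206.5]
FL [374.2 229.9]
FL0 [371.4 270.7]
BL [297.9 222.9]
tip [351.2 208.8] tcp [351.6 199.6]
```

View pics/c4.png

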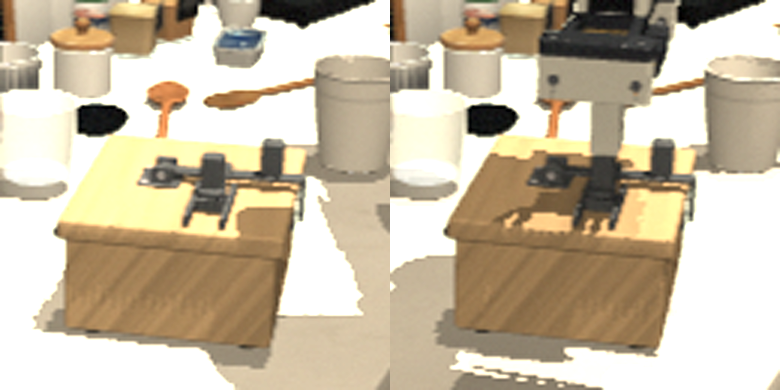

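The scene projections match the fins to about 1 px, so the position is right, but the width reads 0 and the view is ambiguous. I'll open partway at this height and look from both cameras.

>>> {"op": "arm_command", "data": {"motion": [[[0,0,0],[0,0,0],0.6],[[0,0,0],[0,0,0],0.6],[[0,0,0],[0,0,0],0.6],[[0,0,0],[0,0,0],0.6],[[0,0,0],[0,0,0],0.6],[[0,0,0],[0,0,0],0.6],[[0,0,0],[0,0,0],0.6],[[0,0,0],[0,0,0],0.6]]}}

```text
t: 4.52
eef_pos: [0.483, -0.1541, 0.1464]
ee_rot: [3.142, -0.0, -2.887]
force: [-0.7, 0.5, -0.4]
width: 0.048
```

```bash
python3 - <<'E'
from h import *
s=arm.get_state(); print(s["width"],s["eef_pos"])
a=arm.grab_frame("wrist")[200:390,190:460,::-1]; b=arm.grab_frame("scene")[160:255,300:400,::-1]
a=cv2.resize(a,None,fx=1.8,fy=1.8,interpolation=cv2.INTER_CUBIC);b=cv2.resize(b,(300,342),interpolation=cv2.INTER_CUBIC)
cv2.imwrite("pics/c5.png",np.clip(np.hstack([a,b])*1.6,0,255).astype(np.uint8))
E
```

```text
0.04802124918857507 [ 0.483  -0.1541  0.1464]
```

View pics/c5.png

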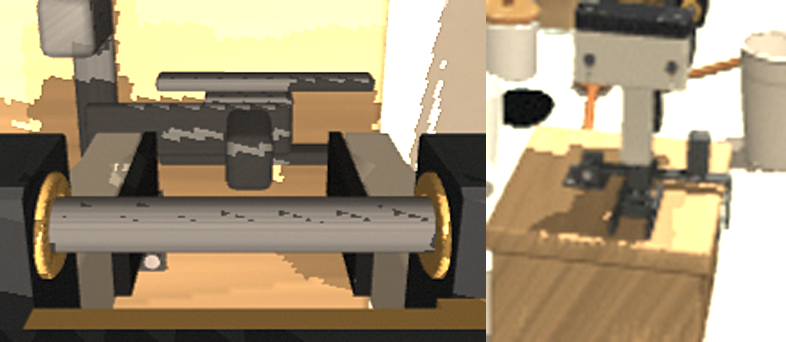

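The fin (329,297) is centred between the jaws. In both views the finger ends sit at about the fin's top (z about 0.143), roughly 3–5 mm ahead of the TCP rather than the stated 22 mm, so the jaws shut above it. I'll go lower in small steps and watch the force.

>>> {"op": "arm_command", "data": {"motion": [[[0,0,2],[0,0,0],0.6],[[0,0,2],[0,0,0],0.6],[[0,0,1.5],[0,0,0],0.6],[[0,0,0],[0,0,0],0.6]]}}

```text
t: 4.95
eef_pos: [0.4827, -0.1541, 0.1404]
ee_rot: [3.141, -0.001, -2.887]
force: [0.2, -1.0, 0.1]
width: 0.0525
```

>>> {"op": "arm_command", "data": {"motion": [[[0,0,1],[0,0,0],0.6],[[0,0,1],[0,0,0],0.6],[[0,0,0],[0,0,0],0.6]]}}

```text
t: 5.2
eef_pos: [0.4829, -0.1541, 0.1387]
ee_rot: [3.141, -0.0, -2.887]
force: [0.2, 0.7, -0.2]
width: 0.0526
```

>>> {"op": "arm_command", "data": {"motion": [[[0,0,1.5],[0,0,0],0.6],[[0,0,1.5],[0,0,0],0.6],[[0,0,0],[0,0,0],0.6]]}}

```text
t: 5.45
eef_pos: [0.4828, -0.1541, 0.1355]
ee_rot: [3.141, -0.0, -2.887]
force: [-1.1, 0.6, 0.0]
width: 0.0526
```

>>> {"op": "arm_command", "data": {"motion": [[[0,0,2],[0,0,0],0.6],[[0,0,2],[0,0,0],0.6],[[0,0,2],[0,0,0],0.6],[[0,0,0],[0,0,0],0.6]]}}

```text
t: 5.78
eef_pos: [0.4827, -0.1541, 0.1293]
ee_rot: [3.141, -0.001, -2.887]
force: [-0.9, -0.9, 0.7]
width: 0.0525
```

No contact well below where the stated tip length would have touched, which confirms the fingers end shorter than stated. Now I'll close.

>>> {"op": "arm_command", "data": {"motion": [[[0,0,1.5],[0,0,0],0],[[0,0,0],[0,0,0],0],[[0,0,0],[0,0,0],0],[[0,0,0],[0,0,0],0],[[0,0,0],[0,0,0],0],[[0,0,0],[0,0,0],0],[[0,0,0],[0,0,0],0],[[0,0,0],[0,0,0],0],[[0,0,0],[0,0,0],0],[[0,0,0],[0,0,0],0]], "newtons": 15}}

```text
t: 6.62
eef_pos: [0.4829, -0.1537, 0.1284]
ee_rot: [3.141, 0.0, -2.887]
force: [-2.3, 6.3, 3.4]
width: 0.0138
```

Gripped, at a width of 13.8 mm. I'll slide the tab out along tool +y.

>>> {"op": "arm_command", "data": {"motion": [[[0,4,0],[0,0,0],0],[[0,4,0],[0,0,0],0],[[0,4,0],[0,0,0],0],[[0,4,0],[0,0,0],0],[[0,4,0],[0,0,0],0],[[0,3,0],[0,0,0],0],[[0,1,0],[0,0,0],0],[[0,0,0],[0,0,0],0],[[0,0,0],[0,0,0],0]]}}

```text
t: 7.37
eef_pos: [0.4773, -0.132, 0.1285]
ee_rot: [-3.139, -0.0, -2.886]
force: [3.2, -11.4, -4.3]
width: 0.0139
```

>>> {"op": "arm_command", "data": {"motion": [[[0,-1,0],[0,0,0],0.6],[[0,0,0],[0,0,0],0.6],[[0,0,0],[0,0,0],0.6],[[0,0,0],[0,0,0],0.6],[[0,0,-15],[0,0,0],0.6],[[0,0,-25],[0,0,0],0.6],[[0,0,-20],[0,0,0],0.6],[[10,-20,0],[0,0,0],0.6],[[15,-25,0],[0,0,0],0.6],[[10,-18,0],[0,0,0],0.6],[[4,-8,0],[0,0,0],0.6],[[0,0,0],[0,0,0],0.6],[[0,0,0],[0,0,0],0.6]]}}

```text
t: 8.45
eef_pos: [0.4572, -0.2104, 0.1882]
ee_rot: [3.141, -0.0, -2.888]
force: [-0.3, 1.0, 0.5]
width: 0.0525
```

```bash
python3 - <<'E'
from h import *
s=arm.get_state(); print(s["width"],s["eef_pos"],s["force"])
a=arm.grab_frame("wrist")[100:400,120:520,::-1]
cv2.imwrite("pics/c6.png",np.clip(cv2.resize(a,None,fx=2,fy=2)*1.5,0,255).astype(np.uint8))
E
```

```text
0.05250306482594341 [ 0.4572 -0.2104  0.1882] [-0.2788  0.9976  0.5401]
```

View pics/c6.png

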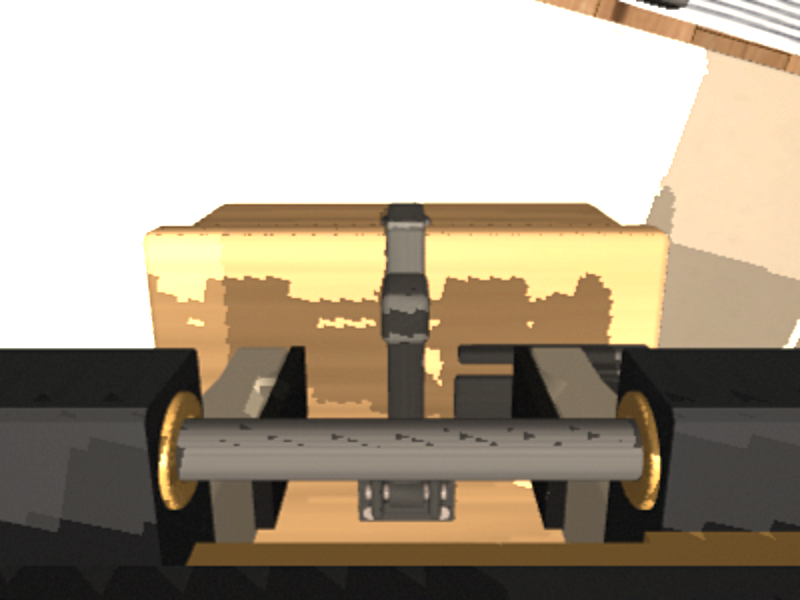

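The tongue now starts at (455,395), clear of the strap's right edge at about (425,395), and the latch fin (405,310) is centred between the jaws. I'll go down and grip it.

>>> {"op": "arm_command", "data": {"motion": [[[0,-0.5,20],[0,0,0],0.6],[[0,0,20],[0,0,0],0.6],[[0,0,12],[0,0,0],0.6],[[0,0,8],[0,0,0],0.6],[[0,0,4],[0,0,0],0.6],[[0,0,0],[0,0,0],0],[[0,0,0],[0,0,0],0],[[0,0,0],[0,0,0],0],[[0,0,0],[0,0,0],0],[[0,0,0],[0,0,0],0],[[0,0,0],[0,0,0],0],[[0,0,0],[0,0,0],0],[[0,0,0],[0,0,0],0],[[0,0,0],[0,0,0],0]], "newtons": 15}}

```text
t: 9.67
eef_pos: [0.4578, -0.2116, 0.1248]
ee_rot: [-3.14, 0.001, -2.887]
force: [0.1, -6.0, 1.3]
width: 0.0162
```

>>> {"op": "arm_command", "data": {"motion": [[[-2,0,-7],[0,0,0],0],[[-2.5,0,-7],[0,0,0],0],[[-3,0,-6.5],[0,0,0],0],[[-3.5,0,-6.2],[0,0,0],0],[[-4.2,0,-6],[0,0,0],0],[[-4.7,0,-5.6],[0,0,0],0],[[0,0,0],[0,0,0],0]]}}

```text
t: 10.25
eef_pos: [0.4775, -0.2064, 0.1636]
ee_rot: [-3.14, 0.0, -2.887]
force: [0.6, -6.2, 2.9]
width: 0.0156
```

>>> {"op": "arm_command", "data": {"motion": [[[-5.2,0,-5.2],[0,0,0],0],[[-5.4,0,-4.8],[0,0,0],0],[[-5.8,0,-4.3],[0,0,0],0],[[-6.2,0,-3.8],[0,0,0],0],[[-6.5,0,-3.2],[0,0,0],0],[[-6.8,0,-2.7],[0,0,0],0],[[-7,0,-2.1],[0,0,0],0],[[-7.1,0,-1.6],[0,0,0],0],[[-7.2,0,-1],[0,0,0],0],[[0,0,0],[0,0,0],0],[[0,0,0],[0,0,0],0]]}}

```text
t: 11.17
eef_pos: [0.5325, -0.1921, 0.1916]
ee_rot: [-3.14, 0.001, -2.887]
force: [1.8, -5.5, 1.0]
width: 0.0155
```

```bash
python3 - <<'E'
from h import *
s=arm.get_state(); print(s["width"],s["eef_pos"],s["force"])
b=arm.grab_frame("scene")[130:280,260:440,::-1]
cv2.imwrite("pics/c7.png",np.clip(cv2.resize(b,None,fx=4,fy=4,interpolation=cv2.INTER_CUBIC)*1.5,0,255).astype(np.uint8))
E
```

```text
0.015531312932036042 [ 0.5325 -0.1921  0.1916] [ 1.8329 -5.5004  0.9948]
```

View pics/c7.png

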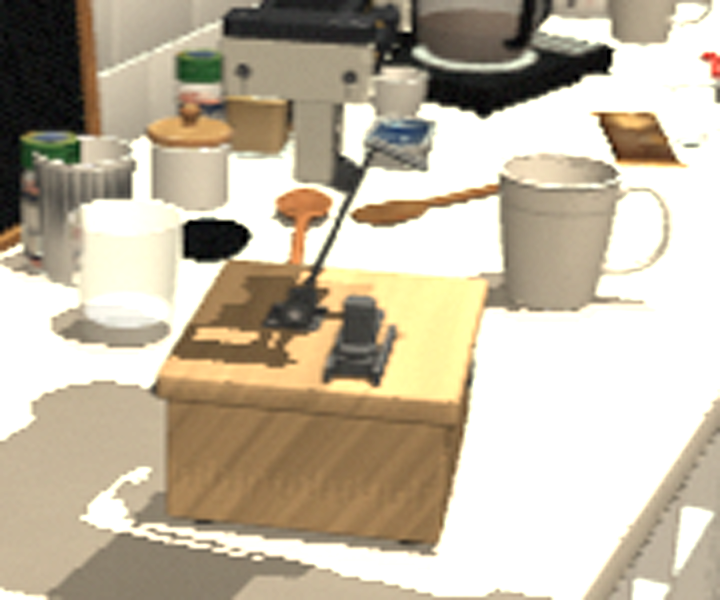

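The latch stands at about 66° by the scene view: strap from (300,305) to (375,145), tab fin still out at (360,325). I'll push a little further for margin, then release.

>>> {"op": "arm_command", "data": {"motion": [[[-6,0,-1],[0,0,0],0],[[-6,0,-0.5],[0,0,0],0],[[-2,0,0],[0,0,0],0],[[0,0,0],[0,0,0],0],[[0,0,0],[0,0,0],0],[[0,0,0],[0,0,0],0]]}}

```text
t: 11.72
eef_pos: [0.5452, -0.1887, 0.1924]
ee_rot: [-3.141, -0.001, -2.887]
force: [1.2, -7.5, -1.4]
width: 0.016
```

>>> {"op": "arm_command", "data": {"motion": [[[0,0,0],[0,0,0],0.6],[[0,0,0],[0,0,0],0.6],[[0,0,0],[0,0,0],0.6],[[0,0,0],[0,0,0],0.6],[[0,0,0],[0,0,0],0.6],[[0,0,-8],[0,0,0],0.6],[[0,0,-20],[0,0,0],0.6],[[0,0,-25],[0,0,0],0.6],[[0,0,-25],[0,0,0],0.6],[[0,0,-12],[0,0,0],0.6],[[15,0,-5],[0,0,0],0.6],[[20,0,0],[0,0,0],0.6],[[15,0,0],[0,0,0],0.6],[[0,0,0],[0,0,0],0.6],[[0,0,0],[0,0,0],0.6]]}}

```text
t: 12.97
eef_pos: [0.4962, -0.2008, 0.2883]
ee_rot: [-3.142, 0.001, -2.888]
force: [0.1, -0.8, 0.0]
width: 0.0527
```

```bash
python3 - <<'E'
from h import *
s=arm.get_state(); print(s["width"],s["eef_pos"],s["force"],s["qd"])
b=arm.grab_frame("scene")[120:400,180:440,::-1]
cv2.imwrite("pics/c8.png",np.clip(cv2.resize(b,None,fx=2.1,fy=2.1,interpolation=cv2.INTER_CUBIC)*1.5,0,255).astype(np.uint8))
E
```

```text
0.05265208189499275 [ 0.4962 -0.2008  0.2883] [ 0.1262 -0.8201  0.025 ] [ 0.0073  0.0249  0.02    0.0025  0.0046 -0.0024]
```

View pics/c8.png

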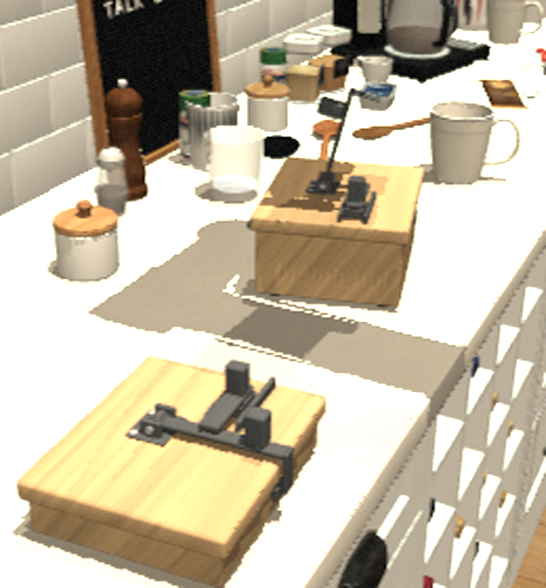

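The latch stands up by itself, strap from (327,183) to (352,92). The tab fin is out at (357,190), the low box's latch is down, and the gripper is clear.

```bash
python3 -c "
from station import arm
print(arm.job_done())"
```

```text
the job is handed in; nothing more can be done
None
```

The tall box is unlocked. I slid its safety tab out to the stop, lifted the latch until it stood on its own, let go and backed the gripper away. I then handed the job in at about 13 s of the 48 s limit; it reports no verdict.

**Last checks:**
- **Tab:** the gripper moved it 22.4 mm and met about 11 N at the stop. It is still out in the last picture.
- **Latch:** it stands unaided at roughly 75°. That is judged by eye from the scene picture, as there is no direct joint reading.
- **Low box:** its latch is down and was never approached.
- **Robot:** the gripper is about 10 cm above where it let go of the latch fin. The last force reading was under 1 N.

**What disagreed:** the fingers reach only about 3–5 mm ahead of the TCP, by the pictures, not the stated 22 mm. Because of this my first grip on the tab shut on nothing above the fin. I then stepped about 18 mm lower while watching the force, and the grip held at 13.8 mm on the 14 mm fin.

I viewed 10 pictures, crops included, which is the whole budget.

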